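# Start the kiln firing

### The arm

A 6-joint arm with a two-finger parallel gripper is mounted at the origin on the work surface. World frame = base frame: x ahead of the robot, y to its left, z up, the work surface at z = 0. Lengths are in m, angles in rad, forces in N, time in s.
With the tool pointing down it reaches from about 0.35 to 0.975 m from the base axis. Payload 4.9 kg.
Tool frame: the origin (TCP) lies on the mounting face of the last link; the fingertips stand 173 mm ahead of it and the grasp point (between the pads) lies 155 mm ahead of it; x points along the fingers, z is the direction in which the jaws open and shut, and the axes are right-handed (so a half turn about x gives the same grasp; the last joint's range is limited). The gripper opens to 85 mm and grips with 20 to 120 N. Pads are 22 mm wide; open, the fingers measure 114 mm over their backs; the gripper's body (76 mm by 85 mm) begins 54 mm behind the grasp point. The pads swing forward as they close: fully open they stand 13 mm farther back than shut.
Start: joints at [1.131, 0.053, 1.613, -0, 1.476, -0.119], TCP at [0.197, 0.593, 0.405] pointing down, gripper open.
Joint ranges: [-3.01, 3.01], [-1.01, 2.22], [0.06, 2.58], [-1.02, 4.17], [0.09, 2.62], [-3.14, 3.14]. Speed limits (rad/s): [2.57, 2.57, 3.14, 3.14, 3.14, 3.14].

### API

Orientations are given as a rotation vector (axis times angle).
In Python, from station import get_obs, get_image, get_calibration, finish_job, look_for, masks_of, tip_of gives the robot as it stands.
- The arm moves only by the tool carry_out, never from a script. Its argument "increments" is a list of rows, each a list of 3 entries, a list of its own where there are three numbers: the turn, a rotation vector about the world's x, y, z in units of 0.1 rad (1.0 is 0.1 rad), then the shift along the world's x, y, z in units of 20 mm (1.0 is 20 mm), then the opening, from 0 (shut) to 1 (fully open). A call has 1 to 8 rows; each row shifts and turns the pose as measured when the row begins; what a row does not reach is not made up. A row lasts 1/10 s, in which the tool goes at most 50 mm and 8.59 degrees, less where a joint would pass 70% of its speed; a pose out of reach is approached as far as the arm can. A call with a number of a shift or a turn outside -1 to 1 is refused whole. A call with a gripper value outside its range is refused whole. The fingers move at their own pace and stop on an object; "squeeze" is the grip in N (left out, the last holds). Time passes only in rows, so rows that do not move let the fingers close. It gives the time, the measured TCP pose, the force and the opening at its end, in the units of the state.
- get_obs(): the state, without advancing time (a new reading comes with each control period).
- get_image(name): name is "scene" or "top" or "wrist"; returns (picture, depth): 400x640x3 uint8, blue, green, red; 400x640 float32, m along the optical axis (not along the pixel's ray), 0 where there is no reading.
- get_calibration(name): a dict with "fx", "fy", "cx", "cy" (pixels), "position" and "orientation" of the camera in the world. Camera axes: x right, y down, z forward; pixel columns grow to the right and rows downward; lengths in m; the calibration is good to about 2 mm. The wrist camera is an equidistant fisheye: a pixel r from the principal point sees the ray r / f radians off the axis. A picture is of the moment at which its call begins: read the wrist's pose just before it. get_calibration takes no time and is no camera call; for the wrist camera it gives the pose at the moment of the call.
- finish_job(): hands the job in, once; it reports no verdict.
Trained networks look in the newest picture that a camera, given by its name, has taken for a name from the list of things; names that differ only in an ending like _2 or _b are one class to them, and where a whole thing is asked for, a point or a joint stands for the part that bears it (a point fixed in the world has none). Each returns a list of dicts, best first, with "p" (0 to 1); they miss things now and then, are a little off and sometimes report something else, mostly with a low value. They report only what shows in the picture. A call takes as long as a camera call.
- look_for(camera, query): "centre" ([column, row] in pixels, amid what is visible of it).
- masks_of(camera, query): "region" (400x640 bool, what is visible of it) and "centre" ([column, row] in pixels, amid what is visible of it).
- tip_of(camera, query): "centre" ([column, row] in pixels: a listed point, or the origin of a listed thing).
The state is a dict: "t": time; "q": joint angles; "dq": joint speeds; "effort": joint torques, N m; "tool_pos": TCP position; "tool_rot": TCP orientation; "contact_force": force on the tool from outside, world axes, zero at the start; "wrist_torque": the same for the moment, N m; "opening": finger opening in m.
Only numpy, scipy, OpenCV 4.12 (cv2) and the standard library are available. Lean on these libraries where they do the work, as an engineer would, in place of code of your own. Each camera call takes 0.05 s, during which the arm holds its last target.

### The job

Set the kiln going from its controls, by pressing only: first press down the raised wing of the rocker on the loose power box until it has gone right over to on, then on the console push the square key fully in, then the oblong key fully in, and last press the big mushroom start button all the way down and let it come back up. Leave the small round key out, and do not pick up, shove or knock over the power box or anything else standing about.

Things in the scene. Friction and masses are not known exactly. Their poses are not given: they have to be found in the camera images.
- power_box: Loose grey metal power box on four rubber feet, 130 mm (its x) x 85 mm (its y) x 45 mm tall, about 0.9 kg; it is not fastened down. It carries the main rocker switch in the middle of its top. Origin at the centre of its underside, z up
- rocker (a joint): Main rocker switch, a white two-winged paddle 64 mm long (along the box's x) x 30 mm wide. 0 = off (the wing on the box's +x side sticks up at 0.42 rad, the -x wing lies level), 0.42 = on (the +x wing lies level, its top face 55 mm above the table and the -x wing sticks up). Pivots about the box's y axis at 51 mm above the table, over the box's centre; has no spring and stays where it is left; takes 2 to 3 N at the wing's outer half
- rocker_press (a point): Point on the top face of the rocker's +x wing, 22 mm out from the pivot (the wing is 32 mm long); it moves with the rocker and comes down about 9 mm from off to on. In the off state its x and y axes are parallel to the box's (its z is up)
- console: Grey kiln control console, fixed to the table: 200 mm (its x) x 340 mm (its y), flat aluminium deck 60 mm above the table, blank dark display strip along its +x side. Four push controls stand in one row along its y axis, 70 mm apart, in an order that changes. Origin at the centre of its underside, z up
- key_square (a joint): Square key: plain white square cap 27 x 27 mm; slides straight down 7 mm: 0 = fully out, 0.007 = fully in. It needs about 3 N, has no spring and stays at whatever depth it is pushed to
- key_square_top (a point): Centre of the square key's top face, 15 mm above the deck when out, 8 mm when fully in; moves with the key. Axes parallel to the console's
- key_bar (a joint): Oblong key: plain white bar-shaped cap 46 mm (along the console's x) x 15 mm; slides straight down 7 mm: 0 = fully out, 0.007 = fully in. It needs about 3 N, has no spring and stays at whatever depth it is pushed to
- key_bar_top (a point): Centre of the oblong key's top face, 15 mm above the deck when out, 8 mm when fully in; moves with the key. Axes parallel to the console's
- key_round (a joint): Small round key: plain white round cap 27 mm across. Not part of the job; slides straight down 7 mm: 0 = fully out, 0.007 = fully in. It needs about 3 N, has no spring and stays at whatever depth it is pushed to
- key_round_top (a point): Centre of the small round key's top face, 15 mm above the deck when out, 8 mm when fully in; moves with the key. Axes parallel to the console's
- start (a joint): Start button: plain white mushroom head, 44 mm across, the largest of the four; slides straight down 6 mm: 0 = out, 0.006 = fully down. A spring returns it; 2 N to begin, 5 N fully down
- start_top (a point): Centre of the start button's top face, 22 mm above the deck when out; moves with it. Axes parallel to the console's
- sample_pot: Bystander: small cream ceramic cup, 36 mm across and 42 mm tall, standing on the console's deck near its front (robot-side) edge. Origin at the centre of its underside
- test_tile: Bystander: clay test tile, L-shaped in profile, 28 x 55 mm and 29 mm tall, standing on the console's deck near its front edge. Origin at the centre of its underside
- clay_cup: Bystander: raw clay cup, 84 mm across, 85 mm tall, on the table. Origin at the centre of its underside
- glaze_jar: Bystander: glass glaze jar with white cap, 56 mm across, 70 mm tall, on the table. Origin at the centre of its underside
- clay_brush: Bystander: brush 170 mm long lying on the table. Origin at the underside, on its long axis
- wood_rib: Bystander: flat wooden shaping rib, about 55 x 130 x 7 mm, lying on the table. Origin at the underside, on its long axis
- stamp: Bystander: turned wooden clay stamp standing upright, 32 mm across, 66 mm tall. Origin at the centre of its underside

How it is judged:
By the outcome, as a careful person would: the job done as asked, in the order asked, and still so for the second after the job is handed in, with the robot touching nothing.
It also fails if it takes over 64 s, if anything falls off the work surface, if the arm or the gripper's body presses on something with over 40 N, if the wrist force passes 120 N, or if a joint passes its speed limit or range.

## Working session

There is one attempt and no reset: what is moved stays moved. The work goes in short steps, Python scripts to look and compute and a tool call to move; the robot and the scene stay as the last step left them, time stands still between calls to the robot, and variables do not carry over. Pictures are saved under pics/ and viewed, and the job is handed in when it is done.

Besides the shell and the picture viewer there is one more tool, called after ">>>" by a JSON object that holds its "name" and its "arguments". carry_out: Moves the arm, as the interface text tells. Shifts and turns lie within -1 to 1; 1 stands for 20 mm of shift or 0.1 rad of turn. Its arguments: {"type":"object","properties":{"increments":{"type":"array","items":{"type":"array"}},"squeeze":{"type":"number"}},"required":["increments"]}

```bash
ls; mkdir -p pics
python3 - <<'E'
from station import *
import cv2
o=get_obs(); print(o)
for n in("scene","top"):
    im,d=get_image(n); cv2.imwrite(f"pics/{n}0.png",im); print(n,get_calibration(n))
E
```

```text
pics
{'t': 0.0, 'q': array([ 1.13101090e+00,  5.33468407e-02,  1.61429771e+00, -1.35768523e-05,
        1.47599608e+00, -1.18999022e-01]), 'dq': array([-0.00077172,  0.00116881, -0.00111471, -0.00071441,  0.00128769,
        0.00050902]), 'effort': array([ 7.76980869e-04, -3.93667710e+01, -3.70184541e+01, -1.27832055e-05,
        6.74498384e-03, -1.27276451e-05]), 'tool_pos': array([0.19695477, 0.59287021, 0.40346665]), 'tool_rot': array([-0.97081012,  1.34588272,  0.96914496]), 'contact_force': array([-0.20783494, -0.48073614,  0.0698208 ]), 'wrist_torque': array([-0.0554609 , -0.02104225,  0.00561153]), 'opening': 0.08504832826781382}
scene {'fx': 411.0015015709477, 'fy': 411.0015015709477, 'cx': 321.73993488316285, 'cy': 197.65173879041407, 'position': array([0.97941683, 0.71703616, 0.79371125]), 'orientation': array([-0.67527873, -2.58163389,  1.15847536])}
top {'fx': 515.2377200110036, 'fy': 515.2377200110036, 'cx': 320.3481370630392, 'cy': 195.48246071270205, 'position': array([0.45169648, 0.05504605, 1.33193682]), 'orientation': array([-2.17107242,  2.18725843, -0.09093406])}
```

View pics/scene0.png

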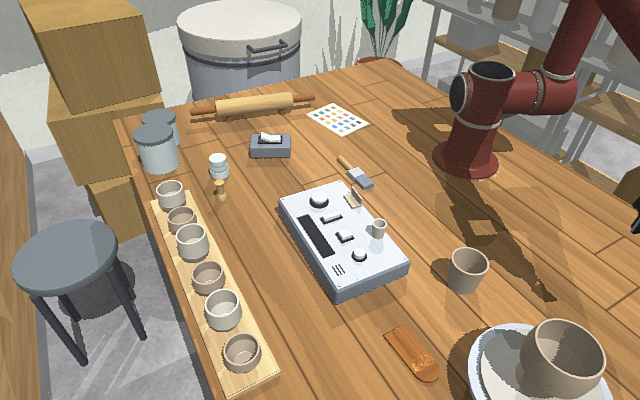

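View pics/top0.png

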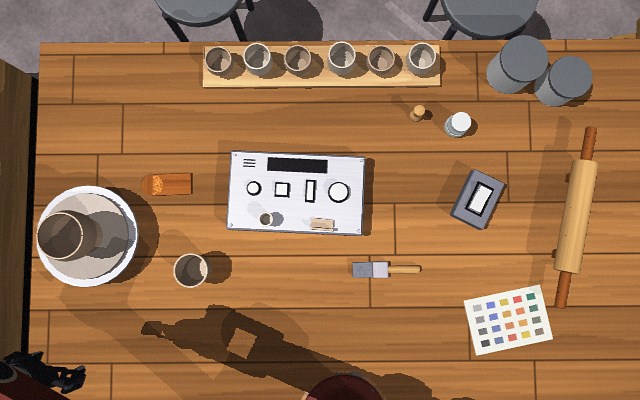

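The scene view shows the console at about (343,237) and the power box at (270,145). In the top view the control row runs left to right: round (253,188), square (282,190), bar (310,190), mushroom (339,192). The box is at (478,199). The cup and tile stand at (266,218) and (322,224).

```bash
cat > h.py <<'E'
from station import *
import numpy as np, cv2
from scipy.spatial.transform import Rotation as R
def ray(c,px):
    v=np.array([(px[0]-c['cx'])/c['fx'],(px[1]-c['cy'])/c['fy'],1]); return R.from_rotvec(c['orientation']).as_matrix()@v
def at_z(c,px,z):
    r=ray(c,px); p=c['position']; return p+r*(z-p[2])/r[2]
def cloud(c,d):
    v,u=np.mgrid[:400,:640]; P=np.stack([(u-c['cx'])/c['fx']*d,(v-c['cy'])/c['fy']*d,d],-1)
    return P@R.from_rotvec(c['orientation']).as_matrix().T+c['position']
E
python3 - <<'E'
from h import *
hz=dict(rocker_press=.064,key_square_top=.075,key_bar_top=.075,key_round_top=.075,start_top=.082,power_box=0,console=0,rocker=.051)
for n in("scene","top"):
    im,d=get_image(n); c=get_calibration(n); P=cloud(c,d)
    for q,z in hz.items():
        for r in tip_of(n,q)[:2]:
            u,v=r['centre']; print(n,q,round(r['p'],2),np.round([u,v],1),at_z(c,(u,v),z).round(4),"depth",P[int(round(v)),int(round(u))].round(4))
    np.save(n+"_P.npy",P); cv2.imwrite(f"pics/{n}_crop.png",cv2.resize(im[160:240,440:520] if n=="top" else im[120:170,235:305],None,fx=7,fy=7,interpolation=cv2.INTER_CUBIC))
    if n=="top":
        for q in("power_box","rocker","console","key_square","key_bar","key_round","start","sample_pot","test_tile"):
            m=masks_of(n,q)
            if m:
                M=m[0]['region']; v,u=np.nonzero(M); r=cv2.minAreaRect(np.stack([u,v],1).astype(np.float32))
                z=P[M][:,2]; print(q,round(m[0]['p'],2),np.round(r[0],1),np.round(r[1],1),round(r[2],1),"med",np.median(P[M],0).round(4),np.percentile(z,[5,50,95]).round(3))
E
```

```text
scene rocker_press 0.52 [262.9 133.1] [ 0.5618 -0.3617  0.064 ] depth [ 0.5605 -0.3639  0.0628]
scene key_square_top 0.52 [344.2 231.1] [0.5716 0.1488 0.075 ] depth [0.5718 0.1483 0.075 ]
scene key_bar_top 0.62 [329.9 214. ] [0.5714 0.0805 0.075 ] depth [0.5712 0.0808 0.0752]
scene key_bar_top 0.62 [343.7 230.6] [0.5718 0.1468 0.075 ] depth [0.5718 0.1483 0.075 ]
scene key_round_top 0.53 [362.9 252.5] [0.5702 0.2275 0.075 ] depth [0.57   0.2273 0.0764]
scene start_top 0.44 [320.4 193.4] [0.557  0.0065 0.082 ] depth [0.556  0.0026 0.0801]
scene power_box 0.63 [273.3 150.2] [ 0.5371 -0.3432  0.    ] depth [ 0.5559 -0.3006  0.033 ]
scene power_box 0.36 [341.3 231.6] [0.5369 0.0874 0.    ] depth [0.5797 0.1472 0.0744]
scene console 0.68 [336.8 241.3] [0.5658 0.1115 0.    ] depth [0.596  0.1565 0.0598]Traceback (most recent call last):
  File "<stdin>", line 6, in <module>
ValueError: it knows: clay_brush, clay_cup, console, glaze_jar, key_bar_top, key_round_top, key_square_top, power_box, rocker_press, sample_pot, stamp, start_top, test_tile, wood_rib
```

Run:
```python
from h import *
hz=dict(rocker_press=.064,key_square_top=.075,key_bar_top=.075,key_round_top=.075,start_top=.082,power_box=0,console=0)
for n in("scene","top"):
    im,d=get_image(n); c=get_calibration(n); P=cloud(c,d)
    np.save(n+"_P.npy",P); cv2.imwrite(f"pics/{n}_crop.png",cv2.resize(im[160:240,440:520] if n=="top" else im[120:170,235:305],None,fx=7,fy=7,interpolation=cv2.INTER_CUBIC))
    if n=="top":
        for q,z in hz.items():
          for r in tip_of(n,q)[:2]:
            u,v=r['centre']; print(n,q,round(r['p'],2),np.round([u,v],1),at_z(c,(u,v),z).round(4),"depth",P[int(round(v)),int(round(u))].round(4))
    for q in("power_box","rocker_press","console","key_square_top","key_bar_top","key_round_top","start_top","sample_pot","test_tile"):
            m=masks_of(n,q)
            if m:
                M=m[0]['region']; v,u=np.nonzero(M); r=cv2.minAreaRect(np.stack([u,v],1).astype(np.float32))
                z=P[M][:,2]; print(n,q,round(m[0]['p'],2),np.round(r[0],1),np.round(r[1],1),round(r[2],1),"med",np.median(P[M],0).round(4),np.percentile(z,[5,50,95]).round(3))
```

```text
scene power_box 0.71 [318.8 196.8] [14.8 14.1] 45.0 med [0.5677 0.0161 0.081 ] [0.064 0.081 0.084]
scene rocker_press 0.7 [269.9 137.6] [18.7  7.4] 9.5 med [ 0.5496 -0.3372  0.056 ] [0.05  0.056 0.066]
scene start_top 0.58 [318.5 197. ] [12. 15.] 90.0 med [0.568  0.0152 0.0811] [0.074 0.081 0.084]
scene sample_pot 0.48 [379. 228.] [20. 14.] 90.0 med [0.5025 0.1908 0.0904] [0.067 0.09  0.102]
scene test_tile 0.59 [352.8 198.1] [21.6 16. ] 53.1 med [0.4806 0.0533 0.0668] [0.058 0.067 0.088]
top rocker_press 0.22 [385.1 269.2] [ 0.3755 -0.1025  0.064 ] depth [ 0.3732 -0.1081  0.0167]
top key_square_top 0.68 [282.7 186.3] [0.5796 0.1463 0.075 ] depth [0.5806 0.1458 0.0722]
top key_bar_top 0.43 [308.7 189.3] [0.5717 0.0826 0.075 ] depth [0.5725 0.0819 0.0744]
top key_round_top 0.66 [252.9 184.8] [0.5838 0.2194 0.075 ] depth [0.584  0.22   0.0681]
top start_top 0.7 [339.2 193. ] [0.5614 0.0082 0.082 ] depth [0.5616 0.0087 0.0804]
top power_box 0.57 [470.  202.6] [ 0.5411 -0.3335  0.    ] depth [ 0.5367 -0.3187  0.0506]
top console 0.82 [293.6 191. ] [0.5747 0.1235 0.    ] depth [0.5697 0.1197 0.054 ]
top power_box 0.8 [476.6 199.2] [36.8 53.4] 25.6 med [ 0.5462 -0.3358  0.0453] [0.025 0.045 0.061]
top rocker_press 0.73 [479.7 198.6] [12.5 24.6] 26.6 med [ 0.5463 -0.3417  0.0566] [0.051 0.057 0.066]
top console 0.87 [295.5 192.5] [137.5  81.8] 2.5 med [0.5666 0.1193 0.0594] [0.054 0.059 0.064]
top key_bar_top 0.4 [309.7 190.4] [ 7.9 19.2] 5.7 med [0.5697 0.0795 0.0729] [0.06  0.073 0.078]
top key_round_top 0.56 [480.3 198.3] [12.2 26.4] 28.1 med [ 0.5484 -0.3423  0.0567] [0.051 0.057 0.067]
top start_top 0.47 [338.  191.5] [16.3 16.3] 45.0 med [0.5643 0.0112 0.0815] [0.078 0.082 0.086]
top sample_pot 0.69 [321.5 224. ] [21.8 11. ] 5.7 med [0.4869 0.0508 0.0668] [0.063 0.067 0.09 ]
top test_tile 0.79 [321.5 224. ] [21.9 11.3] 5.7 med [0.4868 0.0519 0.067 ] [0.063 0.067 0.09 ]
```

View pics/scene_crop.png

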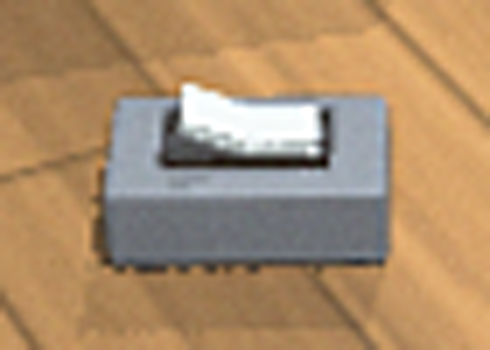

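View pics/top_crop.png

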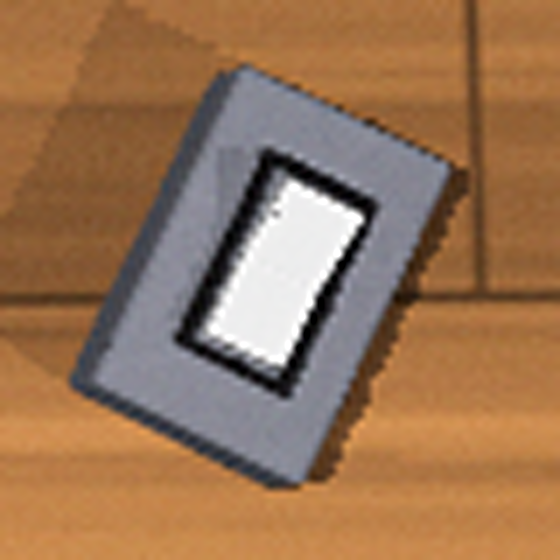

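The raised wing is the far end: upper right in the top view, at about (484,188), and at the left end in the scene view. I'll fit the geometry from depth and colour next.

Run:
```python
from h import *
for n in("top","scene"):
    im,d=get_image(n); c=get_calibration(n); P=cloud(c,d); 
    g=im.min(-1)
    # rocker
    if n=="top":
      B=(abs(P[...,0]-.546)<.09)&(abs(P[...,1]+.34)<.09)
      box=B&(P[...,2]>.036)&(P[...,2]<.075)
      print("box",cv2.minAreaRect((P[box][:,:2]*1000).astype(np.float32)),np.median(P[box][:,2]))
    W=(abs(P[...,0]-.546)<.045)&(abs(P[...,1]+.34)<.045)&(g>190)
    X=P[W]; r=cv2.minAreaRect((X[:,:2]*1000).astype(np.float32)); print(n,"rocker",r,len(X))
    ax=np.linalg.svd(X[:,:2]-X[:,:2].mean(0))[2][0]; ax*=np.sign(ax[0]); 
    t=(X[:,:2]-np.array(r[0])/1000)@ax
    print("axis",ax,np.degrees(np.arctan2(ax[1],ax[0])))
    for a in np.arange(-.032,.032,.008):
        s=(t>=a)&(t<a+.008); 
        if s.sum(): print(round(a+.004,3),np.median(X[s][:,2]).round(4),s.sum())
    for nm,y,h in(("round",.22,.011),("square",.149,.011),("bar",.08,.011),("start",.012,.016)):
        K=(abs(P[...,0]-.568)<.04)&(abs(P[...,1]-y)<.032)&(P[...,2]>.06+h)&(P[...,2]<.1)
        Q=P[K]; r=cv2.minAreaRect((Q[:,:2]*1000).astype(np.float32)) ; print(n,nm,np.round(r[0],1),np.round(r[1],1),round(r[2],1),np.median(Q[:,2]).round(4),Q[:,:2].mean(0).round(4))
    # tall stuff near front of console
    for nm,y in(("pot",.19),("tile",.05)):
        K=(P[...,0]>.44)&(P[...,0]<.53)&(abs(P[...,1]-y)<.05)&(P[...,2]>.064)&(P[...,2]<.12)
        Q=P[K]; print(nm,Q.min(0).round(3),Q.max(0).round(3))
```

```text
box ((548.1830444335938, -342.655517578125), (86.18961334228516, 130.82083129882812), 63.1051139831543) 0.045411523355980976
top rocker ((546.5562744140625, -341.2700500488281), (30.262535095214844, 58.9615478515625), 61.236595153808594) 288
axis [ 0.88713504 -0.46150994] -27.484584187217692
-0.028 0.0545 25
-0.02 0.054 37
-0.012 0.0544 40
-0.004 0.0546 36
0.004 0.0558 40
0.012 0.0595 43
0.02 0.0622 37
0.028 0.0656 30
top round [576.8 219.5] [24.5 24. ] 26.3 0.0751 [0.5769 0.2194]
top square [572.9 149.5] [26.6 25.2] 88.3 0.0744 [0.5729 0.15  ]
top bar [569.9  79.5] [14.8 44.6] 89.7 0.0752 [0.57 0.08]
top start [565.5  10.6] [41.6 41.7] 29.1 0.0819 [0.5655 0.0102]
pot [0.478 0.146 0.064] [0.525 0.232 0.107]
tile [0.469 0.004 0.064] [0.529 0.1   0.096]
scene rocker ((545.7454833984375, -340.49530029296875), (35.923240661621094, 61.77562713623047), 60.62285614013672) 113
axis [ 0.90053249 -0.43478873] -25.771851179838364
-0.028 0.0535 13
-0.02 0.0557 10
-0.012 0.0557 18
-0.004 0.0537 14
0.004 0.0563 17
0.012 0.0599 12
0.02 0.0626 16
0.028 0.0656 13
scene round [576.6 220.9] [27.1 23.1] 56.2 0.0746 [0.5773 0.2217]
scene square [572.2 151.1] [27.8 26.9] 84.2 0.074 [0.5729 0.1517]
scene bar [569.   81.2] [17.4 45.5] 87.1 0.0741 [0.5693 0.0819]
scene start [565.7  11.9] [41.7 39.8] 61.2 0.0813 [0.5664 0.0133]
pot [0.481 0.169 0.064] [0.517 0.205 0.104]
tile [0.47  0.024 0.064] [0.502 0.082 0.09 ]
```

Run:
```python
from h import *
o=get_obs(); M=R.from_rotvec(o['tool_rot']).as_matrix(); print(M.round(3),o['t'])
# turn needed (world) to make tool x exactly down, z along jaws = console y
for s in(1,-1):
    z=np.array([0,s,0.]); x=np.array([0,0,-1.]); T=np.stack([x,np.cross(z,x),z],1)
    print((R.from_matrix(T)*R.from_matrix(M).inv()).as_rotvec()/.1)
im,d=get_image("wrist"); cv2.imwrite("pics/w0.png",im)
```

```text
[[-0.    -0.949  0.315]
 [-0.     0.315  0.949]
 [-1.     0.    -0.   ]] 1.95
[ 3.45640828e-04 -1.17151723e-04  3.20774897e+00]
[-1.66663377e-04 -4.91718485e-04 -2.82081776e+01]
```

View pics/w0.png

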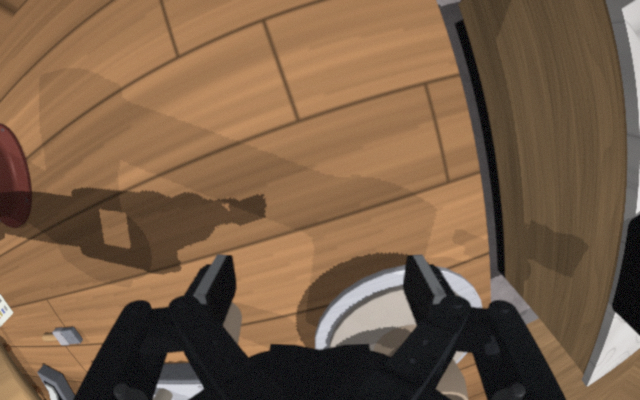

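The wrist view shows the jaws open, with the fingertips at about (220,265) and (420,265). I'll shut them and travel high towards the rocker.

>>> {"name": "carry_out", "arguments": {"increments": [[[0,0,0],[0.4,-1,0],0],[[0,0,0],[0.4,-1,0],0],[[0,0,0],[0.4,-1,0],0],[[0,0,0],[0.4,-1,0],0],[[0,0,0],[0.4,-1,0],0],[[0,0,0],[0.4,-1,0],0],[[0,0,0],[0.4,-1,0],0],[[0,0,0],[0.4,-1,0],0]]}}

```text
t: 2.8
tool_pos: [0.2617, 0.429, 0.4048]
tool_rot: [-0.972, 1.341, 0.973]
contact_force: [0.4, -0.1, 0.0]
opening: -0.0
```

>>> {"name": "carry_out", "arguments": {"increments": [[[0,0,0],[0.4,-1,0],0],[[0,0,0],[0.4,-1,0],0],[[0,0,0],[0.4,-1,0],0],[[0,0,0],[0.4,-1,0],0],[[0,0,0],[0.4,-1,0],0],[[0,0,0],[0.4,-1,0],0],[[0,0,0],[0.4,-1,0],0],[[0,0,0],[0.4,-1,0],0]]}}

```text
t: 3.6
tool_pos: [0.327, 0.262, 0.406]
tool_rot: [-0.973, 1.337, 0.974]
contact_force: [0.5, -1.0, 0.2]
opening: 0.0001
```

>>> {"name": "carry_out", "arguments": {"increments": [[[0,0,0],[0.4,-1,0],0],[[0,0,0],[0.4,-1,0],0],[[0,0,0],[0.4,-1,0],0],[[0,0,0],[0.4,-1,0],0],[[0,0,0],[0.4,-1,0],0],[[0,0,0],[0.4,-1,0],0],[[0,0,0],[0.4,-1,0],0],[[0,0,0],[0.4,-1,0],0]]}}

```text
t: 4.4
tool_pos: [0.392, 0.0948, 0.4077]
tool_rot: [-0.974, 1.332, 0.971]
contact_force: [0.1, 0.4, 0.4]
opening: -0.0002
```

>>> {"name": "carry_out", "arguments": {"increments": [[[0,0,0],[0.4,-1,0],0],[[0,0,0],[0.4,-1,0],0],[[0,0,0],[0.4,-1,0],0],[[0,0,0],[0.4,-1,0],0],[[0,0,0],[0.4,-1,0],0],[[0,0,0],[0.4,-1,0],0],[[0,0,0],[0.4,-1,0],0],[[0,0,0],[0.4,-1,0],0]]}}

```text
t: 5.2
tool_pos: [0.4573, -0.0725, 0.4092]
tool_rot: [-0.975, 1.329, 0.968]
contact_force: [0.1, 0.7, 0.3]
opening: -0.0003
```

>>> {"name": "carry_out", "arguments": {"increments": [[[0,0,-0.5],[0.4,-1,0],0],[[0,0,-0.5],[0.4,-1,0],0],[[0,0,-0.5],[0.4,-1,0],0],[[0,0,0],[0.4,-1,0],0],[[0,0,0],[0.4,-1,0],0],[[0,0,0],[0.4,-1,0],0],[[0,0,0],[0.4,-1,0],0],[[0,0,0],[0.4,-1,0],0]]}}

```text
t: 6.0
tool_pos: [0.5232, -0.2399, 0.41]
tool_rot: [-0.858, 1.382, 0.846]
contact_force: [0.8, 0.3, 0.4]
opening: -0.0002
```

>>> {"name": "carry_out", "arguments": {"increments": [[[0,0,0],[0.36,-0.92,-0.5],0],[[0,0,0],[0.36,-0.92,-1],0],[[0,0,0],[0.36,-0.92,-1],0],[[0,0,0],[0.36,-0.92,-1],0],[[0,0,0],[0.36,-0.92,-1],0],[[0,0,0],[0.36,-0.92,-1],0],[[0,0,0],[0,0,-0.5],0],[[0,0,0],[0,0,0],0]]}}

```text
t: 6.8
tool_pos: [0.5683, -0.3573, 0.2872]
tool_rot: [-0.859, 1.381, 0.84]
contact_force: [0.7, 0.1, -0.0]
opening: 0.0002
```

```bash
cat > st.py <<'E'
from h import *
import sys
o=get_obs(); M=R.from_rotvec(o['tool_rot']).as_matrix(); print("t",o['t'],"pos",o['tool_pos'].round(4),"tip173",(o['tool_pos']+.173*M[:,0]).round(4),"F",o['contact_force'].round(2))
a=np.radians(float(sys.argv[1])); z=np.array([np.cos(a),np.sin(a),0]); x=np.array([0,0,-1.]); T=np.stack([x,np.cross(z,x),z],1)
print("turn",((R.from_matrix(T)*R.from_matrix(M).inv()).as_rotvec()/.1).round(2))
E
python3 st.py 62.8; python3 -c "
from h import *
for n in('scene','wrist'):
    im,d=get_image(n); cv2.imwrite('pics/%s1.png'%n,im)
"
```

```text
t 6.8 pos [ 0.5683 -0.3573  0.2872] tip173 [ 0.5717 -0.3575  0.1142] F [ 0.71  0.07 -0.02]
turn [0.01 0.2  0.01]
```

View pics/wrist1.png

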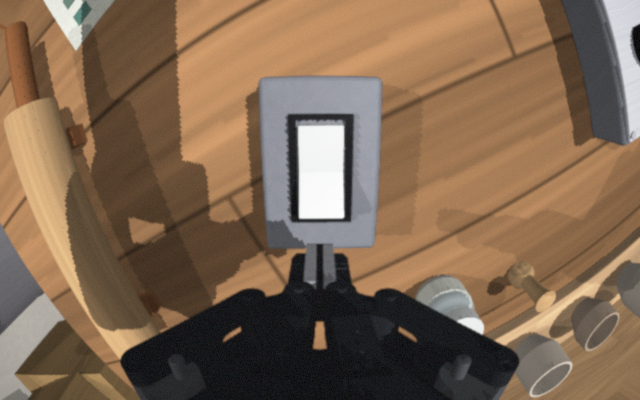

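View pics/scene1.png

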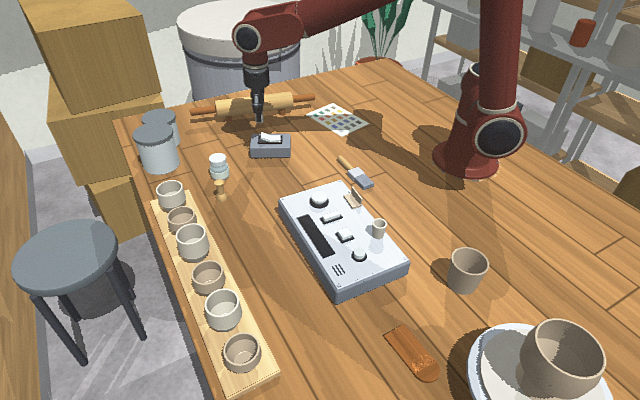

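The wrist view shows the fingers aligned with the rocker (320,170) and centred on its long axis. I'll correct the small tilt and offset and go lower.

>>> {"name": "carry_out", "arguments": {"increments": [[[0,0.2,0],[-0.1,0.3,0],0],[[0,0,0],[0,0,-0.5],0],[[0,0,0],[0,0,-0.5],0],[[0,0,0],[0,0,0],0]]}}

```text
t: 7.3
tool_pos: [0.5672, -0.3489, 0.2728]
tool_rot: [-0.861, 1.395, 0.846]
contact_force: [0.2, 1.1, 0.2]
opening: 0.0001
```

```bash
python3 st.py 62.8
```

```text
t 7.3 pos [ 0.5672 -0.3489  0.2728] tip173 [ 0.5683 -0.3502  0.0998] F [0.19 1.06 0.17]
turn [ 0.07  0.06 -0.02]
```

>>> {"name": "carry_out", "arguments": {"increments": [[[0.07,0.06,0],[0,-0.05,-0.5],0],[[0,0,0],[0,0,-0.4],0],[[0,0,0],[0,0,-0.3],0],[[0,0,0],[0,0,-0.2],0],[[0,0,0],[0,0,0],0]]}}

```text
t: 7.8
tool_pos: [0.5669, -0.3498, 0.2414]
tool_rot: [-0.853, 1.397, 0.855]
contact_force: [-0.1, 0.6, 0.1]
opening: 0.0001
```

```bash
python3 st.py 62.8
```

```text
t 7.8 pos [ 0.5669 -0.3498  0.2414] tip173 [ 0.5667 -0.3496  0.0684] F [-0.11  0.58  0.11]
turn [-0.01 -0.01 -0.02]
```

>>> {"name": "carry_out", "arguments": {"increments": [[[0,0,0],[0.05,-0.05,-0.2],0],[[0,0,0],[0,0,-0.2],0],[[0,0,0],[0,0,0],0]]}}

```text
t: 8.1
tool_pos: [0.5691, -0.3513, 0.2348]
tool_rot: [-0.855, 1.394, 0.852]
contact_force: [0.2, -0.5, 0.0]
opening: 0.0002
```

>>> {"name": "carry_out", "arguments": {"increments": [[[0,0,0],[0,0,-0.2],0],[[0,0,0],[0,0,0],0]]}}

```text
t: 8.3
tool_pos: [0.5695, -0.3517, 0.2315]
tool_rot: [-0.857, 1.394, 0.85]
contact_force: [0.6, -0.5, 0.3]
opening: -0.0003
```

>>> {"name": "carry_out", "arguments": {"increments": [[[0,0,0],[0,0,-0.2],0],[[0,0,0],[0,0,0],0]]}}

```text
t: 8.5
tool_pos: [0.5699, -0.352, 0.2285]
tool_rot: [-0.858, 1.393, 0.849]
contact_force: [0.1, 0.1, 0.5]
opening: 0.0
```

```bash
python3 st.py 62.8; python3 -c "
from h import *
for n in('scene','wrist'):
    im,d=get_image(n); 
    if n=='scene': im=cv2.resize(im[90:180,220:320],None,fx=6,fy=6,interpolation=cv2.INTER_CUBIC)
    cv2.imwrite('pics/%s2.png'%n,im)
"
```

```text
t 8.5 pos [ 0.5699 -0.352   0.2285] tip173 [ 0.5709 -0.3526  0.0555] F [0.09 0.09 0.48]
turn [ 0.03  0.06 -0.01]
```

View pics/wrist2.png

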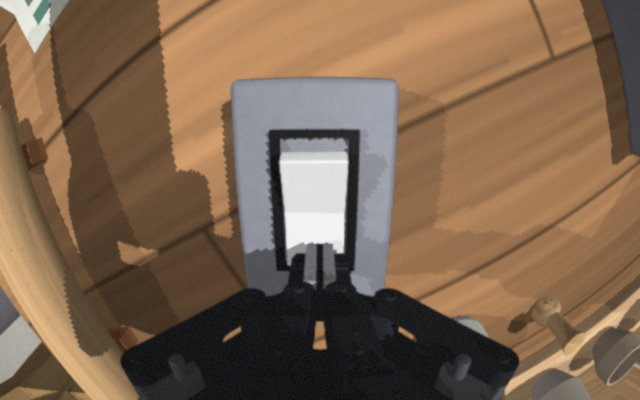

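View pics/scene2.png

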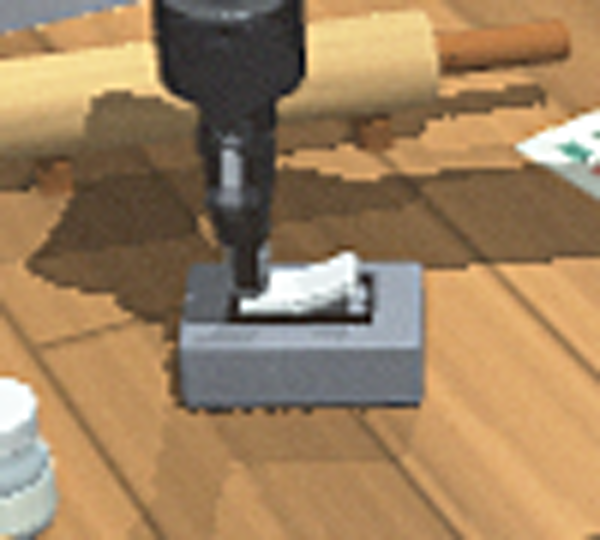

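Both views show the rocker almost over: the near wing is now up and the tip is on the far wing. I'll press down until the stop shows in the force.

>>> {"name": "carry_out", "arguments": {"increments": [[[0,0,0],[0,0,-0.15],0]]}}

```text
t: 8.7
tool_pos: [0.5701, -0.3522, 0.2279]
tool_rot: [-0.858, 1.394, 0.849]
contact_force: [-8.1, 7.1, 23.8]
opening: 0.0
```

>>> {"name": "carry_out", "arguments": {"increments": [[[0,0,0],[0,0,-0.15],0]]}}

```text
t: 8.8
tool_pos: [0.5703, -0.3524, 0.228]
tool_rot: [-0.857, 1.394, 0.851]
contact_force: [-7.6, 5.8, 19.1]
opening: -0.0001
```

Stop reached: 24 N at tip z ≈ 0.055. I'll lift straight up and check.

>>> {"name": "carry_out", "arguments": {"increments": [[[0,0,0],[0,0,0.5],0],[[0,0,0],[0,0,1],0],[[0,0,0],[0,0,1],0],[[0,0,0],[0,0,1],0],[[0,0,0],[0,0,1],0],[[0,0,0],[0,0,0],0]]}}

```text
t: 9.4
tool_pos: [0.5683, -0.3513, 0.3173]
tool_rot: [-0.852, 1.398, 0.857]
contact_force: [-1.1, -0.4, -0.0]
opening: 0.0002
```

```bash
python3 st.py 86.9
python3 - <<'E'
from h import *
im,d=get_image("scene"); c=get_calibration("scene"); P=cloud(c,d); g=im.min(-1)
cv2.imwrite('pics/scene3.png',cv2.resize(im[90:180,220:320],None,fx=6,fy=6,interpolation=cv2.INTER_CUBIC))
ax=np.array([.888,-.46]);
W=(abs(P[...,0]-.546)<.045)&(abs(P[...,1]+.34)<.045)&(g>170)&(P[...,2]<.08); X=P[W]; t=(X[:,:2]-[.547,-.341])@ax
for a in np.arange(-.032,.032,.008):
    s=(t>=a)&(t<a+.008)
    if s.sum(): print(round(a+.004,3),np.median(X[s][:,2]).round(4),s.sum())
E
```

```text
t 9.4 pos [ 0.5683 -0.3513  0.3173] tip173 [ 0.5677 -0.351   0.1443] F [-1.11 -0.43 -0.03]
turn [-0.01 -0.03  4.19]
-0.028 0.0633 12
-0.02 0.0633 21
-0.012 0.0617 14
-0.004 0.0563 21
0.004 0.0535 18
0.012 0.0544 21
0.02 0.0531 19
0.028 0.0537 18
```

View pics/scene3.png

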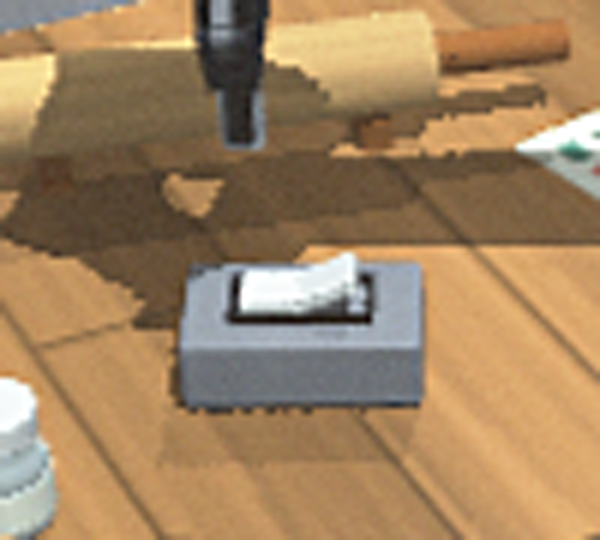

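The rocker is fully over: +x wing flat at 0.054, -x wing up, and the box hasn't moved. Next I travel to the square key.

>>> {"name": "carry_out", "arguments": {"increments": [[[0,0,0.5],[0,1,0],0],[[0,0,0.5],[0,1,0],0],[[0,0,0.5],[0,1,0],0],[[0,0,0.5],[0,1,0],0],[[0,0,0.5],[0,1,0],0],[[0,0,0.5],[0,1,0],0],[[0,0,0.5],[0,1,0],0],[[0,0,0.5],[0,1,0],0]]}}

```text
t: 10.25
tool_pos: [0.5644, -0.1754, 0.3056]
tool_rot: [-1.167, 1.237, 1.198]
contact_force: [0.4, 0.2, 0.3]
opening: -0.0001
```

>>> {"name": "carry_out", "arguments": {"increments": [[[0,0,0],[0,1,0],0],[[0,0,0],[0,1,0],0],[[0,0,0],[0,1,0],0],[[0,0,0],[0,1,0],0],[[0,0,0],[0,1,0],0],[[0,0,0],[0,1,0],0],[[0,0,0],[0,1,0],0],[[0,0,0],[0,1,0],0]]}}

```text
t: 11.05
tool_pos: [0.5584, 0.0047, 0.301]
tool_rot: [-1.183, 1.226, 1.226]
contact_force: [-0.6, 0.3, 0.1]
opening: 0.0002
```

```bash
python3 st.py 86.9
```

```text
t 11.05 pos [0.5584 0.0047 0.301 ] tip173 [0.5538 0.0063 0.1281] F [-0.65  0.32  0.14]
turn [-0.1  -0.26 -0.45]
```

>>> {"name": "carry_out", "arguments": {"increments": [[[-0.1,-0.26,-0.4],[0.1,1,0.2],0],[[0,0,0],[0.1,1,0.2],0],[[0,0,0],[0.1,1,0.1],0],[[0,0,0],[0.2,1,0],0],[[0,0,0],[0.2,1,0],0],[[0,0,0],[0.1,1,0],0],[[0,0,0],[0,0.5,0],0],[[0,0,0],[0,0,0],0]]}}

```text
t: 11.85
tool_pos: [0.5655, 0.1528, 0.307]
tool_rot: [-1.19, 1.224, 1.198]
contact_force: [-1.3, -0.9, -0.2]
opening: -0.0001
```

```bash
python3 st.py 86.9
```

```text
t 11.85 pos [0.5655 0.1528 0.307 ] tip173 [0.5644 0.1529 0.134 ] F [-1.27 -0.9  -0.21]
turn [-0.   -0.06 -0.33]
```

>>> {"name": "carry_out", "arguments": {"increments": [[[0,-0.06,-0.3],[0.35,-0.1,-0.6],0],[[0,0,0],[0,0,-0.6],0],[[0,0,0],[0,0,-0.5],0],[[0,0,0],[0,0,-0.2],0],[[0,0,0],[0,0,0],0]]}}

```text
t: 12.35
tool_pos: [0.5717, 0.1487, 0.2635]
tool_rot: [-1.169, 1.238, 1.17]
contact_force: [-0.1, 0.1, -0.6]
opening: 0.0003
```

```bash
python3 st.py 86.9
```

```text
t 12.35 pos [0.5717 0.1487 0.2635] tip173 [0.5711 0.1485 0.0905] F [-0.06  0.13 -0.64]
turn [ 0.01 -0.03  0.  ]
```

>>> {"name": "carry_out", "arguments": {"increments": [[[0,0,0],[0.05,0.05,-0.3],0],[[0,0,0],[0,0,-0.2],0],[[0,0,0],[0,0,-0.15],0],[[0,0,0],[0,0,0],0]]}}

```text
t: 12.75
tool_pos: [0.573, 0.1491, 0.2496]
tool_rot: [-1.168, 1.238, 1.169]
contact_force: [-0.6, 0.5, -0.2]
opening: 0.0002
```

>>> {"name": "carry_out", "arguments": {"increments": [[[0,0,0],[0,0,-0.2],0],[[0,0,0],[0,0,0],0]]}}

```text
t: 12.95
tool_pos: [0.5735, 0.1492, 0.2463]
tool_rot: [-1.169, 1.236, 1.168]
contact_force: [0.6, -0.1, 0.3]
opening: -0.0
```

>>> {"name": "carry_out", "arguments": {"increments": [[[0,0,0],[0,0,-0.15],0],[[0,0,0],[0,0,0],0]]}}

```text
t: 13.15
tool_pos: [0.5737, 0.1493, 0.2439]
tool_rot: [-1.169, 1.235, 1.168]
contact_force: [0.2, -0.3, -0.7]
opening: -0.0
```

>>> {"name": "carry_out", "arguments": {"increments": [[[0,0,0],[0,0,-0.1],0]]}}

```text
t: 13.25
tool_pos: [0.5739, 0.1493, 0.2424]
tool_rot: [-1.17, 1.235, 1.167]
contact_force: [-2.1, -0.6, 2.2]
opening: -0.0
```

>>> {"name": "carry_out", "arguments": {"increments": [[[0,0,0],[0,0,-0.1],0]]}}

```text
t: 13.35
tool_pos: [0.5741, 0.1494, 0.2414]
tool_rot: [-1.17, 1.235, 1.168]
contact_force: [-5.9, -1.4, 13.3]
opening: -0.0
```

>>> {"name": "carry_out", "arguments": {"increments": [[[0,0,0],[0,0,-0.1],0]]}}

```text
t: 13.45
tool_pos: [0.5743, 0.1495, 0.2413]
tool_rot: [-1.169, 1.236, 1.168]
contact_force: [-7.8, -0.7, 17.0]
opening: -0.0001
```

The square key is at its stop: 17 N at tip z 0.068. I'll lift and check before moving to the bar.

>>> {"name": "carry_out", "arguments": {"increments": [[[0,0,0],[0,0,0.5],0],[[0,0,0],[0,0,1],0],[[0,0,0],[-0.1,-1,0.5],0],[[0,0,0],[-0.1,-1,0],0],[[0,0,0],[-0.05,-1,0],0],[[0,0,0],[0,-0.3,0],0],[[0,0,0],[0,0,0],0]]}}

```text
t: 14.15
tool_pos: [0.5688, 0.0822, 0.2836]
tool_rot: [-1.171, 1.234, 1.168]
contact_force: [0.6, -0.3, -0.3]
opening: -0.0
```

```bash
python3 st.py 86.9;  cat > ck.py <<'E'
from h import *
for n in("scene","top"):
    im,d=get_image(n); c=get_calibration(n); P=cloud(c,d)
    for nm,x,y in(("round",.5767,.2203),("square",.5725,.1503),("bar",.5695,.0803),("start",.5656,.0113)):
        K=(abs(P[...,0]-x)<.02)&(abs(P[...,1]-y)<.018)&(P[...,2]<.09)&(P[...,2]>.0635)
        I=(abs(P[...,0]-x)<.006)&(abs(P[...,1]-y)<.006)&(P[...,2]<.09)
        Q=P[K]; print(n,nm,np.median(P[I][:,2]).round(4) if I.sum() else None,I.sum(),((Q[:,:2].min(0)+Q[:,:2].max(0))/2).round(4) if len(Q) else None)
    if n=="scene": cv2.imwrite('pics/ck_%.2f.png'%get_obs()['t'],cv2.resize(im[160:310,260:420],None,fx=4,fy=4,interpolation=cv2.INTER_CUBIC))
E
python3 ck.py; ls pics
```

```text
t 14.15 pos [0.5688 0.0822 0.2836] tip173 [0.569  0.082  0.1106] F [ 0.64 -0.28 -0.29]
turn [ 0.01  0.01 -0.01]
scene round 0.0738 20 [0.5766 0.2224]
scene square 0.0674 21 [0.5737 0.1513]
scene bar 0.0742 13 [0.57   0.0839]
scene start 0.0813 13 [0.5659 0.0112]
top round 0.0736 25 [0.5781 0.2205]
top square None 0 [0.5564 0.134 ]
top bar None 0 None
top start 0.0814 15 [0.5646 0.0024]
ck_14.20.png
scene0.png
scene1.png
scene2.png
scene3.png
scene_crop.png
top0.png
top_crop.png
w0.png
wrist1.png
wrist2.png
```

The square key is in (0.067) and the others are out. Next is the bar.

>>> {"name": "carry_out", "arguments": {"increments": [[[0,0,0],[0,-0.1,-0.6],0],[[0,0,0],[0,0,-0.5],0],[[0,0,0],[0,0,-0.3],0],[[0,0,0],[0,0,0],0]]}}

```text
t: 14.65
tool_pos: [0.5682, 0.0829, 0.2515]
tool_rot: [-1.172, 1.234, 1.174]
contact_force: [-0.1, 0.4, -0.3]
opening: -0.0001
```

```bash
python3 st.py 86.9
```

```text
t 14.65 pos [0.5682 0.0829 0.2515] tip173 [0.5679 0.0828 0.0785] F [-0.11  0.4  -0.35]
turn [ 0.   -0.02 -0.04]
```

>>> {"name": "carry_out", "arguments": {"increments": [[[0,0,0],[0.05,-0.15,-0.05],0],[[0,0,0],[0,0,0],0],[[0,0,0],[0,0,-0.2],0],[[0,0,0],[0,0,0],0]]}}

```text
t: 15.05
tool_pos: [0.5695, 0.08, 0.2463]
tool_rot: [-1.172, 1.233, 1.174]
contact_force: [0.0, 0.1, -0.3]
opening: 0.0001
```

>>> {"name": "carry_out", "arguments": {"increments": [[[0,0,0],[0,0,-0.2],0],[[0,0,0],[0,0,0],0]]}}

```text
t: 15.25
tool_pos: [0.5699, 0.08, 0.2429]
tool_rot: [-1.173, 1.232, 1.173]
contact_force: [-0.1, -0.7, 0.1]
opening: -0.0
```

>>> {"name": "carry_out", "arguments": {"increments": [[[0,0,0],[0,0,-0.1],0]]}}

```text
t: 15.35
tool_pos: [0.5701, 0.08, 0.2414]
tool_rot: [-1.173, 1.232, 1.172]
contact_force: [-0.1, -0.6, 8.4]
opening: -0.0002
```

>>> {"name": "carry_out", "arguments": {"increments": [[[0,0,0],[0,0,-0.1],0]]}}

```text
t: 15.45
tool_pos: [0.5704, 0.08, 0.2413]
tool_rot: [-1.173, 1.233, 1.173]
contact_force: [-8.6, -0.1, 19.4]
opening: -0.0003
```

The bar is at its stop: 19 N at tip z 0.068. I'll lift, move on to start and check.

>>> {"name": "carry_out", "arguments": {"increments": [[[0,0,0],[0,0,0.5],0],[[0,0,0],[0,0,1],0],[[0,0,0],[-0.1,-1,0.6],0],[[0,0,0],[-0.1,-1,0],0],[[0,0,0],[-0.05,-1,0],0],[[0,0,0],[0,-0.2,0],0],[[0,0,0],[0,0,0],0]]}}

```text
t: 16.15
tool_pos: [0.565, 0.0147, 0.2862]
tool_rot: [-1.175, 1.231, 1.173]
contact_force: [0.2, 0.7, -0.8]
opening: -0.0001
```

```bash
python3 st.py 86.9; python3 ck.py
```

```text
t 16.15 pos [0.565  0.0147 0.2862] tip173 [0.5653 0.0147 0.1132] F [ 0.22  0.7  -0.78]
turn [ 0.    0.02 -0.06]
scene round 0.0741 23 [0.5754 0.2215]
scene square 0.0677 16 [0.5735 0.1523]
scene bar 0.067 16 [0.5701 0.0816]
scene start 0.0819 14 [0.5656 0.0114]
top round 0.0745 24 [0.5769 0.2203]
top square 0.067 21 [0.5726 0.15  ]
top bar 0.0662 4 [0.5683 0.0907]
top start None 0 [0.5456 0.0243]
```

The bar and square are both in. Now the start button.

>>> {"name": "carry_out", "arguments": {"increments": [[[0,0,0],[0,-0.2,-0.6],0],[[0,0,0],[0,0,-0.4],0],[[0,0,0],[0,0,-0.1],0],[[0,0,0],[0,0,0],0]]}}

```text
t: 16.65
tool_pos: [0.5645, 0.0132, 0.2605]
tool_rot: [-1.176, 1.23, 1.178]
contact_force: [0.1, -1.1, 0.1]
opening: -0.0001
```

>>> {"name": "carry_out", "arguments": {"increments": [[[0,0,0],[0,-0.05,-0.2],0],[[0,0,0],[0,0,0],0]]}}

```text
t: 16.85
tool_pos: [0.5645, 0.0124, 0.2558]
tool_rot: [-1.176, 1.231, 1.179]
contact_force: [1.1, -0.4, 0.3]
opening: -0.0002
```

>>> {"name": "carry_out", "arguments": {"increments": [[[0,0,0],[0,0,-0.15],0],[[0,0,0],[0,0,0],0]]}}

```text
t: 17.05
tool_pos: [0.5649, 0.0125, 0.2537]
tool_rot: [-1.176, 1.23, 1.178]
contact_force: [-2.5, 0.8, 3.0]
opening: 0.0003
```

>>> {"name": "carry_out", "arguments": {"increments": [[[0,0,0],[0,0,-0.15],0]]}}

```text
t: 17.15
tool_pos: [0.5652, 0.0124, 0.2516]
tool_rot: [-1.177, 1.229, 1.177]
contact_force: [-2.4, -0.5, 4.1]
opening: 0.0002
```

>>> {"name": "carry_out", "arguments": {"increments": [[[0,0,0],[0,0,-0.15],0]]}}

```text
t: 17.25
tool_pos: [0.5653, 0.0124, 0.2492]
tool_rot: [-1.177, 1.229, 1.177]
contact_force: [-5.9, 1.5, 20.3]
opening: -0.0004
```

>>> {"name": "carry_out", "arguments": {"increments": [[[0,0,0],[0,0,-0.1],0]]}}

```text
t: 17.35
tool_pos: [0.5656, 0.0124, 0.2492]
tool_rot: [-1.176, 1.23, 1.178]
contact_force: [-10.0, 1.2, 20.0]
opening: -0.0001
```

Start is at its stop: 20 N at tip z 0.076, well above the 5 N spring. I'll release it and retreat high, clear of the camera views.

>>> {"name": "carry_out", "arguments": {"increments": [[[0,0,0],[0,0,0.5],0],[[0,0,0],[0,0,1],0],[[0,0,0],[0,0,1],0],[[0,0,0],[0,0,1],0],[[0,0,0],[0,-1,1],0],[[0,0,0],[0,-1,0.5],0],[[0,0,0],[-0.5,-1,0],0],[[0,0,0],[-0.5,-1,0],0]]}}

```text
t: 18.15
tool_pos: [0.5452, -0.068, 0.3518]
tool_rot: [-1.181, 1.226, 1.179]
contact_force: [-0.0, -0.2, -0.8]
opening: -0.0003
```

>>> {"name": "carry_out", "arguments": {"increments": [[[0,0,0],[-0.5,-1,0],0],[[0,0,0],[-0.5,-1,0],0],[[0,0,0],[0,0,0],0],[[0,0,0],[0,0,0],0],[[0,0,0],[0,0,0],0]]}}

```text
t: 18.65
tool_pos: [0.5236, -0.1109, 0.3507]
tool_rot: [-1.18, 1.227, 1.176]
contact_force: [0.3, 0.3, -0.2]
opening: 0.0001
```

```bash
python3 st.py 86.9; python3 ck.py
python3 - <<'E'
from h import *
im,d=get_image("scene"); c=get_calibration("scene"); P=cloud(c,d); g=im.min(-1)
cv2.imwrite("pics/fin.png",im)
W=(abs(P[...,0]-.546)<.045)&(abs(P[...,1]+.34)<.045)&(g>170)&(P[...,2]<.08); X=P[W]; t=(X[:,:2]-[.547,-.341])@[.888,-.46]
print([np.median(X[(t>=a)&(t<a+.016)][:,2]).round(4) for a in np.arange(-.032,.03,.016)])
im,d=get_image("top"); cv2.imwrite("pics/fint.png",im); P=cloud(get_calibration("top"),d)
b=(abs(P[...,0]-.546)<.09)&(abs(P[...,1]+.34)<.09)&(P[...,2]>.036)&(P[...,2]<.075)
print(cv2.minAreaRect((P[b][:,:2]*1000).astype(np.float32)))
E
```

```text
t 18.65 pos [ 0.5236 -0.1109  0.3507] tip173 [ 0.5241 -0.111   0.1777] F [ 0.25  0.34 -0.24]
turn [ 0.    0.03 -0.12]
scene round 0.0743 19 [0.5777 0.2226]
scene square 0.0682 16 [0.5736 0.1512]
scene bar 0.0676 15 [0.5695 0.0814]
scene start 0.0817 14 [0.566  0.0116]
top round 0.0751 24 [0.5757 0.2204]
top square 0.0671 21 [0.5739 0.15  ]
top bar 0.0665 24 [0.5694 0.0808]
top start 0.0817 25 [0.5655 0.0109]
[np.float64(0.0676), np.float64(nan), np.float64(nan), np.float64(0.0539)]
((548.2028198242188, -342.36590576171875), (85.98375701904297, 131.40966796875), 63.55564880371094)
  return _methods._mean(a, axis=axis, dtype=dtype,
  ret = ret.dtype.type(ret / rcount)
```

View pics/fin.png

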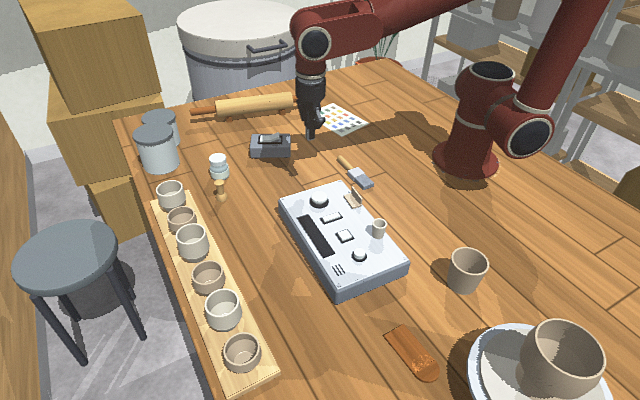

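View pics/fint.png

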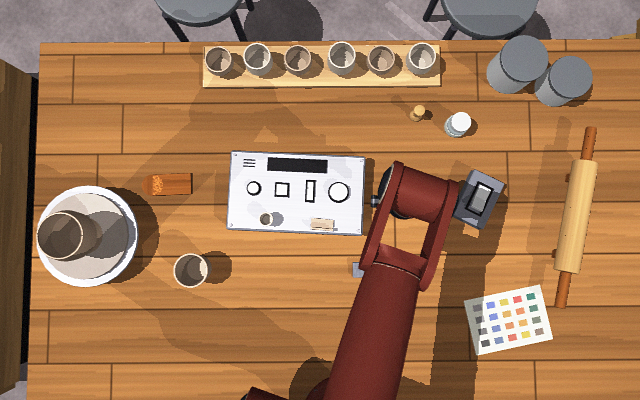

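The final views show the square and bar in, and the round key and start out. The rocker is over to on (in the arm's shadow), the box centre is within 0.3 mm of where it was, and the cup and tile are still standing at (266,218) and (322,224) in the top view.

```bash
python3 -c "
from station import *
print(finish_job(), get_obs()['t'])"
```

```text
the job is handed in; nothing more can be done
the job is handed in; nothing more can be done
```

The kiln start sequence is done in the order asked and handed in at about 19 s. I pressed with shut fingers only, in the order rocker, square key, oblong key, start button, each down to its stop. Peak readings were about 17–24 N vertically, under the 40 N limit.

| Item | Last check |
|---|---|
| Rocker | +x wing flat, about 54 mm above the table; -x wing up |
| Square key | top at about 67–68 mm: fully in |
| Oblong key | top at about 67 mm: fully in |
| Small round key | top at about 75 mm: still out |
| Start button | pressed to its stop, back up at about 82 mm |
| Power box | centre within 0.3 mm of where it started |
| Pot, tile and the other bystanders | still standing where they were, as seen in the pictures |

- **Disagreement:** the networks mislabelled a few things, for example calling the start button the power box and the rocker the round key. I used the depth geometry from two cameras instead, and those agreed to about 2–3 mm.
- **Gap in the last check:** the rocker was in the arm's shadow, so only its two wing ends could be measured then. An unshadowed measurement right after pressing it had also shown it fully on.

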